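# Find the thread gauge leaf that fits the sampler's screw

## Task

Check the thread of the screw held in the stand on the blue mat: lay the yellow gauge leaf flat on the stand's ledge and slide it, teeth first, against the thread. If it seats fully, leave it there; if it does not, lay it flat back on the mat and mesh the white leaf instead. At the end the leaf that fits rests on the ledge with its teeth fully home in the thread, let go, and the other leaf lies flat down on the mat or table.

Things in the scene. Friction and masses are not known exactly. Their poses are not given: they have to be found in the camera images.
- leaf_yellow: Yellow comb leaf flat on the 2 mm mat: plate x -40 to 25, y -40 to 40, 8 mm thick. 3 teeth, pitch 24, on its +x edge, x 25 to 33 mm, 6 mm wide at the tip, middle tooth on the x axis. Grip fin upright on its middle: 36 along x, 12 thick (y), top 48 mm above the underside. 70 g. Origin: underside, below the fin; z up. Fits only the coarse screw; on the other it stops 8 mm short.
- leaf_white: White comb leaf flat on the 2 mm mat: plate x -40 to 25, y -40 to 40, 8 mm thick. 5 teeth, pitch 16, on its +x edge, x 25 to 33 mm, 3 mm wide at the tip, middle tooth on the x axis. Grip fin upright on its middle: 36 along x, 12 thick (y), top 48 mm above the underside. 70 g. Origin: underside, below the fin; z up. Fits only the fine screw; on the other it stops 8 mm short.
- coarse_seat (a point): Seat point on the coarse (pitch 24 mm) screw's fixed stand: on top of its ledge (26 mm above the table), in line with a groove. +x points to the screw, z up. A fitting leaf is home with its origin here, x axes alike (one groove aside is as good). Screw: white, 44 mm thick, along y; axis 47 mm ahead along x, top 26 mm above here. Ledge: x -75 to 23, y -80 to 80 mm.
- fine_seat (a point): Same point on the fine (pitch 16 mm) screw's stand; all other sizes alike. Thread of both: crests 25 mm ahead of the point, 9 mm deep, y -60 to 60 mm; teeth find a groove from 4 mm off. The screw to check is the one whose stand is on the blue mat (world y above -0.3 m); the other is a spare on grey felt at the right (y below -0.45 m).
There are look-alikes about, which are no part of the job. Of the things like the leaf_yellow, leave any that is green; of the rest the smaller one is meant.

How it is judged:
On the way:
1. the yellow leaf is tried: flat on the ledge of the stand on the blue mat, teeth towards the thread and up against it (tooth tips within 4 mm of the crests or deeper) (((world y of coarse_seat above -0.3 m and x of leaf_yellow in the frame of coarse_seat between -0.012 and 0.008 m and y of leaf_yellow in the frame of coarse_seat between -0.035 and 0.035 m and z of leaf_yellow in the frame of coarse_seat between -0.01 and 0.01 m and angle between the x axis of leaf_yellow and the x axis of coarse_seat, either way round below 0.25 rad) or (world y of fine_seat above -0.3 m and x of leaf_yellow in the frame of fine_seat between -0.012 and 0.008 m and y of leaf_yellow in the frame of fine_seat between -0.035 and 0.035 m and z of leaf_yellow in the frame of fine_seat between -0.01 and 0.01 m and angle between the x axis of leaf_yellow and the x axis of fine_seat, either way round below 0.25 rad))), for 0.1 s.
At the end, for the whole second after the job is handed in: The leaf that fits the screw on the blue mat lies flat on its stand's ledge, within 5 mm of fully home in the thread, 30 mm of the ledge's middle along the screw and 10 degrees of square; the other leaf lies flat on mat or table (underside below 12 mm, tilt under 10 degrees); both at rest (((world y of coarse_seat above -0.3 m and x of leaf_yellow in the frame of coarse_seat between -0.005 and 0.008 m and y of leaf_yellow in the frame of coarse_seat between -0.03 and 0.03 m and z of leaf_yellow in the frame of coarse_seat between -0.006 and 0.006 m and angle between the x axis of leaf_yellow and the x axis of coarse_seat, either way round below 0.17 rad and angle between each of leaf_yellow, leaf_white's own z axis and vertical below 0.17 rad and height (world z) of leaf_white below 0.012 m and linear speed of each of leaf_yellow, leaf_white below 0.02 m/s) or (world y of fine_seat above -0.3 m and x of leaf_white in the frame of fine_seat between -0.005 and 0.008 m and y of leaf_white in the frame of fine_seat between -0.03 and 0.03 m and z of leaf_white in the frame of fine_seat between -0.006 and 0.006 m and angle between the x axis of leaf_white and the x axis of fine_seat, either way round below 0.17 rad and angle between each of leaf_white, leaf_yellow's own z axis and vertical below 0.17 rad and height (world z) of leaf_yellow below 0.012 m and linear speed of each of leaf_white, leaf_yellow below 0.02 m/s))); the robot touches nothing.
It also fails if it takes over 64 s, if anything falls off the work surface, if the arm or the gripper's body presses on something with over 40 N, if the wrist force passes 120 N, or if a joint passes its speed limit or range.

## Robot

A 6-joint arm with a two-finger parallel gripper is mounted at the origin on the work surface. World frame = base frame: x ahead of the robot, y to its left, z up, the work surface at z = 0. Lengths are in m, angles in rad, forces in N, time in s.
With the tool pointing down it reaches from about 0.275 to 0.775 m from the base axis. Payload 14.6 kg.
Tool frame: the origin (TCP) lies between the finger pads; the fingertips stand 8 mm ahead of it and the grasp point (between the pads) lies 11 mm behind it; z points along the fingers, y is the line along which they close (so a half turn about z gives the same grasp; the last joint's range is limited). The gripper opens to 85 mm and grips with 20 to 120 N. Pads are 22 mm wide; open, the fingers measure 114 mm over their backs; the gripper's body (76 mm by 85 mm) begins 54 mm behind the grasp point. The pads swing forward as they close: fully open they stand 13 mm farther back than shut.
Start: joints at [1.039, 0.263, -0.048, 1.259, 0, 1.415], TCP at [0.193, 0.488, 0.239] pointing down, gripper open.
Joint ranges: [-2.65, 2.65], [-0.89, 1.7], [-1.18, 1.37], [-2.13, 2.11], [-1.35, 1.29], [-3.14, 3.14]. Speed limits (rad/s): [1.89, 1.89, 2.57, 2.79, 3.14, 3.14].

## Interface

Orientations are given as [roll, pitch, yaw] about the fixed x, y, z axes, in that order (R = Rz(yaw) Ry(pitch) Rx(roll)).
In Python, from cell import r, viewer gives the robot as it stands.
- The arm moves only by the tool jog_arm, never from a script. Its arguments are lists of equal length, an entry for each row: "xyz": the shift along the tool's x, y, z in mm, a list of three; "angular": the turn, a rotation vector about the tool's x, y, z in rad, a list of three; "hand": the closure, from -1 (fully open) to 1 (shut). A call has 1 to 20 rows; each row shifts and turns the commanded pose from where the row before left it, along the tool's axes as they then stand; what a row does not reach is not made up. A row lasts 1/8 s, in which the tool goes at most 62.5 mm and 10.7 degrees, less where a joint would pass 70% of its speed; a pose out of reach is approached as far as the arm can. A call with a gripper value outside its range is refused whole. The fingers move at their own pace and stop on an object; "force" is the grip in N (left out, the last holds). Time passes only in rows, so rows that do not move let the fingers close. It gives the time, the measured TCP pose, the force, the opening and the grip force at its end, in the units of the state.
- r.observe(): the state, without advancing time (a new reading comes with each control period).
- viewer.grab_frame(name): name is "scene" or "top" or "wrist"; returns a dict with "color" (420x560x3 uint8, blue, green, red), "intrinsics" (3x3 intrinsics, pixels), "R" (3x3) and "t" (3): a world point X has camera coordinates R X + t; the wrist camera has in their place "tool_from_camera" (4x4, takes a point from camera to tool coordinates, whose origin is the TCP and whose axes are the flange's). Camera axes: x right, y down, z forward; pixel columns grow to the right and rows downward; lengths in m; the calibration is good to about 2 mm. The wrist camera is an equidistant fisheye: a pixel r from the principal point sees the ray r / f radians off the axis. A picture is of the moment at which its call begins: read the wrist's pose just before it. There is no depth.
- r.job_done(): hands the job in; it is judged then, once.
The state is a dict: "time_s": time; "q": joint angles; "joint_velocities": joint speeds; "joint_torque": joint torques, N m; "ee_pos": TCP position; "tool_rot": TCP orientation; "contact_force": force on the tool from outside, world axes, zero at the start; "wrist_torque": the same for the moment, N m; "finger_gap": finger opening in m; "gripper_force": force on a finger pad.
Only numpy, scipy, OpenCV 4.12 (cv2) and the standard library are available. Lean on these libraries where they do the work, as an engineer would, in place of code of your own. Each camera call takes 0.05 s, during which the arm holds its last target. There are 200 camera calls.

## Working session

There is one attempt and no reset: what is moved stays moved. The work goes in short steps, Python scripts to look and compute and a tool call to move; the robot and the scene stay as the last step left them, time stands still between calls to the robot, and variables do not carry over. Pictures are saved under pics/ and viewed, at most 10 in all, crops included, and the job is handed in when it is done.

Besides the shell and the picture viewer there is one more tool, called after "Emit:" by a JSON object that holds its "op" and its "data", one argument or row to a line. jog_arm: Moves the arm, as the interface text tells. Its arguments: {"type":"object","properties":{"xyz":{"type":"array","items":{"type":"array","items":{"type":"number"}}},"angular":{"type":"array","items":{"type":"array","items":{"type":"number"}}},"hand":{"type":"array","items":{"type":"number"}},"force":{"type":"number"}},"required":["xyz","angular","hand"]}

```bash
mkdir -p pics; ls; python3 - <<'E'
from cell import r, viewer
import cv2,numpy as np
s=r.observe();print({k:np.round(v,3) for k,v in s.items()})
for n in ("top","scene"):
    f=viewer.grab_frame(n);cv2.imwrite(f"pics/{n}0.png",f["color"]);np.savez(f"{n}.npz",**f)
    print(n,f["intrinsics"],f["R"],f["t"])
E
```

```text
pics
{'time_s': np.float64(0.0), 'q': array([ 1.039,  0.264, -0.049,  1.259,  0.   ,  1.416]), 'joint_velocities': array([-0.001,  0.001, -0.   ,  0.   , -0.   , -0.   ]), 'joint_torque': array([ 3.0000e-03, -6.3760e+01,  3.8456e+01,  1.4000e-02,  0.0000e+00,
        0.0000e+00]), 'ee_pos': array([0.193, 0.488, 0.239]), 'tool_rot': array([-3.141, -0.   ,  2.765]), 'contact_force': array([ 0.875, -0.243, -0.994]), 'wrist_torque': array([-0.022,  0.033,  0.023]), 'gripper_force': np.float64(0.0), 'finger_gap': np.float64(0.085)}
top [[379.10051043   0.         277.69437604]
 [  0.         379.10051043 209.94241799]
 [  0.           0.           1.        ]] [[ 0.02497991 -0.99966403  0.00691551]
 [-0.99399785 -0.02557416 -0.10636839]
 [ 0.10650951 -0.00421693 -0.99430274]] [-0.12356088  0.39301414  0.96377207]
scene [[463.86406203   0.         274.76999742]
 [  0.         463.86406203 213.4753571 ]
 [  0.           0.           1.        ]] [[ 0.19391989  0.98096759  0.00988283]
 [ 0.6659736  -0.12424075 -0.73555652]
 [-0.72032926  0.14922074 -0.67739127]] [ 0.04493534 -0.25348002  1.78767492]
```

View pics/top0.png

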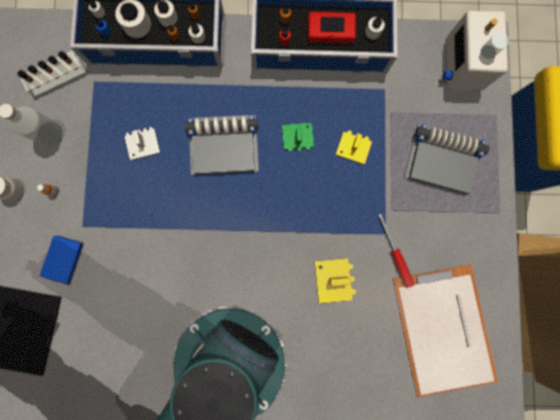

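View pics/scene0.png

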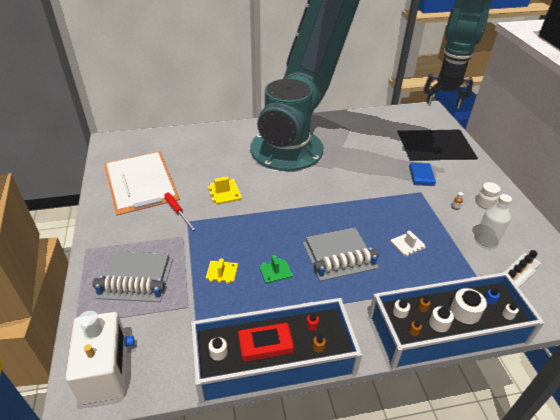

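Top view: yellow candidates are a leaf on the mat at (354,147), a larger one on the table at (335,281), and a green one at (297,137), which I leave. I choose (354,147). The white leaf is at (141,143), the stand on the mat at (223,145), and the spare at (450,160). Next is a close crop to check this.

```bash
python3 - <<'E'
import cv2,numpy as np
c=np.load("top.npz")["color"]
def cr(u,v,w=50,h=50,s=8): return cv2.resize(c[v-h//2:v+h//2,u-w//2:u+w//2],None,fx=s,fy=s,interpolation=cv2.INTER_CUBIC)
a=np.hstack([cr(354,147,s=6),cr(141,143,s=6)]); b=np.hstack([cr(223,145,100,50,s=6)])
cv2.imwrite("pics/crop.png",np.vstack([a,b])) 
E
```

```text
(no output)
```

View pics/crop.png

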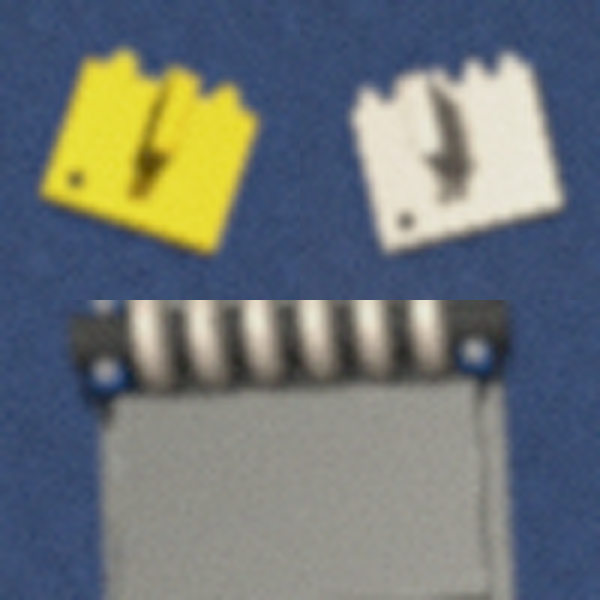

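```bash
cat > h.py <<'E'
import cv2,numpy as np
from scipy.spatial.transform import Rotation as Ro
def ray(f,uv,pose=None):
    K=f["intrinsics"]; d=(np.array(uv,float)-K[:2,2])/K[0,0]
    if "tool_from_camera" in f:
        a=np.hypot(*d); d=np.array([*(d/max(a,1e-9)*np.sin(a)),np.cos(a)])
        T=f["tool_from_camera"]; R=Ro.from_euler("xyz",pose[3:]).as_matrix()
        return R@T[:3,3]+pose[:3], R@T[:3,:3]@d
    return -f["R"].T@f["t"], f["R"].T@np.array([*d,1])
def onz(f,uv,z,pose=None):
    o,d=ray(f,uv,pose); return o+d*(z-o[2])/d[2]
def und(f,w,pose):  # world -> wrist pixel
    T=f["tool_from_camera"]; R=Ro.from_euler("xyz",pose[3:]).as_matrix()
    c=T[:3,:3].T@(R.T@(np.array(w)-pose[:3])-T[:3,3])
    a=np.arctan2(np.hypot(c[0],c[1]),c[2]); n=np.hypot(c[0],c[1])+1e-12
    return f["intrinsics"][:2,2]+f["intrinsics"][0,0]*a*c[:2]/n
def step(pose,tgt):  # tool-frame shift mm and yaw turn to reach tgt (x,y,z,yaw), tool down
    R=Ro.from_euler("xyz",pose[3:]); d=R.inv().apply(np.array(tgt[:3])-pose[:3])*1000
    dR=(R.inv()*Ro.from_euler("xyz",[np.pi,0,tgt[3]])).as_rotvec()
    return np.round(d,1),np.round(dR,3)
def st():
    from cell import r
    s=r.observe(); return np.r_[s["ee_pos"],s["tool_rot"]]
E
python3 - <<'E'
from h import *
f=dict(np.load("top.npz"))
for nm,o,pts,z in(("yel",(329,122),[(40,195),(215,252),(258,120),(85,62)],.01),("white",(116-50,118),[(385,252),(563,207),(530,65),(353,120)],.01)):
    P=np.array([onz(f,(o[0]+x/6,o[1]+y/6),z)[:2] for x,y in pts]);c=P.mean(0)
    d=P[2]+P[3]-P[0]-P[1];d/=np.hypot(*d);print(nm,c,"yaw",np.arctan2(d[1],d[0]),"origin",c+d*.0075)
A,B=[onz(f,(173+x/6,120+(y-300)/6),.052)[:2] for x,y in((148,330),(428,325))]
print("crests",A,B,np.hypot(*(A-B))/5,"mid",(A+B)/2)
A,B=[onz(f,(173+x/6,120+(y-300)/6),.026)[:2] for x,y in((110,390),(478,380))];print("ledge front",A,B)
E
```

```text
yel [ 0.56890294 -0.31360143] yaw -0.30819271982811836 origin [ 0.57604957 -0.31587646]
white [0.56292195 0.25233207] yaw 0.2876013980441344 origin [0.5701139  0.25445947]
crests [0.60738272 0.09810977] [ 0.61287754 -0.02188396] 0.02402389579743547 mid [0.61013013 0.03811291]
ledge front [0.58843533 0.11918402] [ 0.5973459  -0.04234133]
```

```bash
python3 - <<'E'
from h import *
p=st();print(step(p,[.576,-.316,.2,2.83]),step(p,[.576,-.316,.2,2.765])[0]/19)
E
```

```text
(array([-651.9, -606.6,   39.4]), array([-0.001, -0.   , -0.065])) [-34.31052632 -31.92631579   2.07368421]
```

Emit:
{"op": "jog_arm", "data": {
  "xyz": [
    [-34.3,-32,0],
    [-34.3,-32,0],
    [-34.3,-32,0],
    [-34.3,-32,0],
    [-34.3,-32,0],
    [-34.3,-32,0],
    [-34.3,-32,0],
    [-34.3,-32,0],
    [-34.3,-32,0],
    [-34.3,-32,0],
    [-34.3,-32,0],
    [-34.3,-32,0],
    [-34.3,-32,0],
    [-34.3,-32,0],
    [-34.3,-32,0],
    [-34.3,-32,10],
    [-34.3,-32,15],
    [-34.3,-32,15],
    [-34.3,-32,0],
    [0,0,0]
  ],
  "angular": [
    [0,0,0],
    [0,0,0],
    [0,0,0],
    [0,0,0],
    [0,0,0],
    [0,0,0],
    [0,0,0],
    [0,0,0],
    [0,0,0],
    [0,0,0],
    [0,0,0],
    [0,0,0],
    [0,0,0],
    [0,0,0],
    [0,0,0],
    [0,0,0],
    [0,0,0],
    [0,0,0],
    [0,0,-0.065],
    [0,0,0]
  ],
  "hand": [-1,-1,-1,-1,-1,-1,-1,-1,-1,-1,-1,-1,-1,-1,-1,-1,-1,-1,-1,-1],
  "force": 40
}}

```text
time_s: 2.6
ee_pos: [0.5759, -0.3194, 0.1975]
tool_rot: [3.141, -0.001, 2.828]
contact_force: [0.1, 0.0, -1.3]
finger_gap: 0.0856
gripper_force: 0.0
```

```bash
cat > w.py <<'E'
import sys
from h import *
from cell import r,viewer
p=st();f=viewer.grab_frame("wrist");n=sys.argv[1]
cv2.imwrite(f"pics/{n}.png",f["color"]);np.savez(n+".npz",pose=p,**f);print(np.round(p,4),np.round(r.observe()["q"],2))
E
python3 w.py w1; python3 -c "
from h import *
f=dict(np.load('w1.npz'));print(f['intrinsics'],f['tool_from_camera'])"
```

```text
[ 5.7590e-01 -3.1940e-01  1.9750e-01  3.1413e+00 -1.5000e-03  2.8285e+00] [-0.63  0.51  0.23  1.3   0.   -0.32]
[[325.1922621    0.         280.39961566]
 [  0.         325.1922621  209.91552251]
 [  0.           0.           1.        ]] [[ 1.51023969e-03 -9.51571358e-01 -3.07424252e-01  7.91575185e-02]
 [ 9.99998855e-01  1.40794942e-03  5.54522371e-04 -2.73047602e-04]
 [-9.48298089e-05 -3.07424737e-01  9.51572394e-01 -1.34216048e-01]
 [ 0.00000000e+00  0.00000000e+00  0.00000000e+00  1.00000000e+00]]
```

View pics/w1.png

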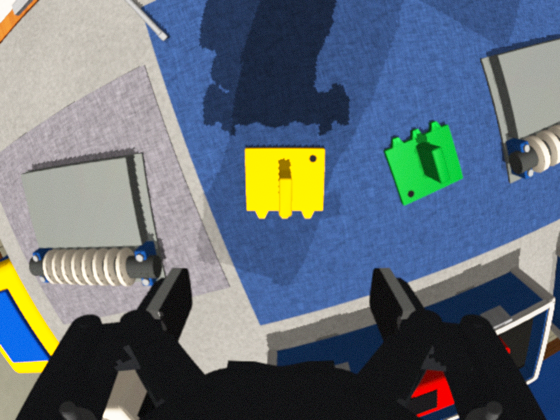

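Wrist view: the chosen yellow leaf is at about (285,180). Its back corners are at (245,148) and (325,148), and its front corners at (247,212) and (324,211). The fin is centred on u=286.

```bash
python3 - <<'E'
from h import *
f=dict(np.load("w1.npz"));p=f["pose"]
c=f["color"].astype(int);m=((c[...,2]>150)&(c[...,1]>130)&(c[...,0]<110)).astype(np.uint8)
m[:,:200]=0;m[:,360:]=0;m[:120]=0;m[240:]=0
for v in (150,160,170,190,200,208,214): x=np.where(m[v])[0]; print(v,x.min(),x.max(),len(x))
P=np.array([onz(f,u,.01,p)[:2] for u in((245,148),(325,148),(324.5,211),(246,212))])
print(P,[np.hypot(*(P[i]-P[(i+1)%4])) for i in range(4)])
c=P.mean(0);d=P[2]+P[3]-P[0]-P[1];d/=np.hypot(*d);o=c+d*.0075;y=np.arctan2(d[1],d[0])
print("yaw",y,"origin",o)
for q in((286,217),(279,217),(292,217)):print("fin front top",onz(f,q,.05,p))
print(step(p,[*o,.025,y+np.pi]))
# predicted
R=lambda a:np.array([[np.cos(a),-np.sin(a)],[np.sin(a),np.cos(a)]])
for q in((18,6,.05),(18,-6,.05),(-18,6,.05),(33,0,.01),(-40,40,.01)):print(q,und(f,[*(o+R(y)@np.array(q[:2])/1000),q[2]],p))
E
```

```text
150 245 324 80
160 245 324 67
170 245 324 70
190 246 323 78
200 246 323 78
208 246 323 78
214 257 312 33
[[ 0.52680372 -0.34067459]
 [ 0.55109894 -0.26478637]
 [ 0.61448244 -0.28339951]
 [ 0.59032846 -0.36193239]] [np.float64(0.07968236090663226), np.float64(0.06605994916383442), np.float64(0.08216341637791222), np.float64(0.06698721633575842)]
yaw -0.3044068510781299 origin [ 0.57783358 -0.31494617]
fin front top [ 0.59500929 -0.32026873  0.05      ]
fin front top [ 0.59303967 -0.32637882  0.05      ]
fin front top [ 0.59670027 -0.31502852  0.05      ]
(array([ -0.7,   4.8, 172.5]), array([ 0.   , -0.001, -0.009]))
(18, 6, 0.05) [292.46156185 216.97185291]
(18, -6, 0.05) [279.38154338 217.06573386]
(-18, 6, 0.05) [292.59475905 178.54622973]
(33, 0, 0.01) [285.32039459 218.07442441]
(-40, 40, 0.01) [325.14823113 148.53557907]
```

Emit:
{"op": "jog_arm", "data": {
  "xyz": [
    [-0.7,4.8,30],
    [0,0,40],
    [0,0,40],
    [0,0,30],
    [0,0,20],
    [0,0,12.5],
    [0,0,0],
    [0,0,0],
    [0,0,0],
    [0,0,0],
    [0,0,0],
    [0,0,0],
    [0,0,0]
  ],
  "angular": [
    [0,0,-0.009],
    [0,0,0],
    [0,0,0],
    [0,0,0],
    [0,0,0],
    [0,0,0],
    [0,0,0],
    [0,0,0],
    [0,0,0],
    [0,0,0],
    [0,0,0],
    [0,0,0],
    [0,0,0]
  ],
  "hand": [-1,-1,-1,-1,-1,-1,-1,1,1,1,1,1,1],
  "force": 40
}}

```text
time_s: 4.28
ee_pos: [0.5777, -0.3128, 0.0271]
tool_rot: [-3.141, 0.001, 2.839]
contact_force: [-0.3, 0.0, 5.7]
finger_gap: 0.0111
gripper_force: 40.2
```

```bash
python3 - <<'E'
from h import *
p=st();print(p,step(p,[.66,.036,.22,np.pi+.046]),step(p,[.66,.036,.22,p[5]]))
E
```

```text
[ 5.77732687e-01 -3.12786605e-01  2.70853413e-02 -3.14134765e+00
  5.12782994e-04  2.83872809e+00] (array([  25.4,  357.4, -193. ]), array([-0.   ,  0.   , -0.349])) (array([  25.4,  357.4, -193. ]), array([-0.   ,  0.001, -0.   ]))
```

Emit:
{"op": "jog_arm", "data": {
  "xyz": [
    [0,0,-10],
    [0,0,-30],
    [0,0,-40],
    [0,0,-40],
    [2.5,36,-40],
    [2.5,36,-33],
    [2.5,36,0],
    [2.5,36,0],
    [2.5,36,0],
    [2.5,36,0],
    [2.5,36,0],
    [2.5,36,0],
    [2.5,36,0],
    [2.5,33.4,0],
    [0,0,0],
    [0,0,0],
    [0,0,0],
    [0,0,0]
  ],
  "angular": [
    [0,0,0],
    [0,0,0],
    [0,0,0],
    [0,0,0],
    [0,0,0],
    [0,0,0],
    [0,0,0],
    [0,0,0],
    [0,0,0],
    [0,0,0],
    [0,0,0],
    [0,0,0],
    [0,0,0],
    [0,0,-0.1],
    [0,0,-0.1],
    [0,0,-0.1],
    [0,0,-0.05],
    [0,0,0]
  ],
  "hand": [1,1,1,1,1,1,1,1,1,1,1,1,1,1,1,1,1,1]
}}

```text
time_s: 6.52
ee_pos: [0.6601, 0.036, 0.2201]
tool_rot: [3.142, -0.0, -3.095]
contact_force: [-0.5, -0.5, -0.4]
finger_gap: 0.0112
gripper_force: 39.4
```

```bash
python3 w.py w2
```

```text
[ 0.6601  0.036   0.2201  3.1416 -0.     -3.0947] [-0.07  0.51  0.29  1.35 -0.   -0.11]
```

View pics/w2.png

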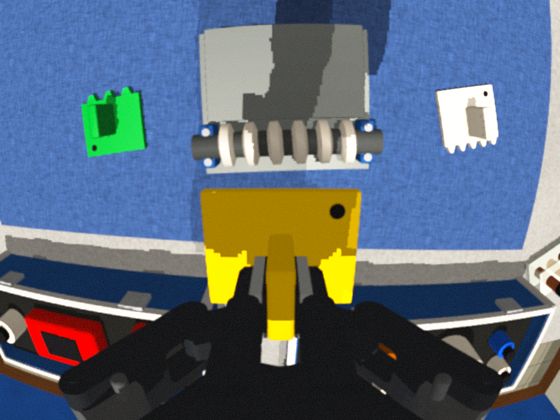

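Wrist view: the leaf is held level, with its back corners at (202,190) and (358,190). The stand's ledge runs from v≈30 to 120, and the six crests lie from (227,143) to (349,140), which makes it the coarse screw.

```bash
python3 - <<'E'
from h import *
f=dict(np.load("w2.npz"));p=f["pose"]
g=cv2.cvtColor(f["color"],cv2.COLOR_BGR2HSV)[...,1].astype(int)
for u in(215,235,255,345,358):
    col=g[15:45,u];print("back",u,15+np.argmin(np.diff(col)),onz(f,(u,15.5+np.argmin(np.diff(col))),.026,p))
for v in(50,70,90): print("row",v,np.where(g[v,180:390]<80)[0][[0,-1]]+180)
c=[onz(f,u,.050,p) for u in((227,143),(251,143),(276,142.5),(300,142),(325,141),(349,140.5))];c=np.array(c);print(c)
d=c[-1]-c[0];print("yaw from crests",np.arctan2(-d[0],d[1]),"mid",c.mean(0)) 
zt=p[2]-.0251+.008
P=[onz(f,u,zt,p) for u in((202,190),(359,190))];R=Ro.from_euler("xyz",p[3:])
print("leaf back in tool",[R.inv().apply(q-p[:3]) for q in P])
E
```

```text
back 215 27 [ 0.49846206 -0.03729497  0.026     ]
back 235 25 [ 0.49662816 -0.01704846  0.026     ]
back 255 24 [0.49541946 0.00291067 0.026     ]
back 345 23 [0.48785158 0.09250516 0.026     ]
back 358 24 [0.48716069 0.10594315 0.026     ]
row 50 [199 367]
row 70 [200 368]
row 90 [201 369]
[[ 0.61543291 -0.01649225  0.05      ]
 [ 0.61472945  0.00628941  0.05      ]
 [ 0.61329139  0.02968269  0.05      ]
 [ 0.61166074  0.0520695   0.05      ]
 [ 0.60924698  0.07553971  0.05      ]
 [ 0.6070873   0.09852323  0.05      ]]
yaw from crests 0.07243384318448583 mid [0.61190813 0.04093538 0.05      ]
leaf back in tool [array([ 0.04052873, -0.03843827,  0.01710122]), array([0.04064186, 0.0384107 , 0.01710274])]
```

```bash
python3 - <<'E'
from h import *
f=dict(np.load("w2.npz"));p=f["pose"];R=Ro.from_euler("xyz",p[3:])
for q in((40,40,17.1),(40,-40,17.1),(40,40,25.1),(-25,40,17.1),(-25,-40,17.1),(-25,-40,25.1),(-18,6,-22.9),(18,6,-22.9),(18,-6,-22.9)):
    print(q,np.round(und(f,p[:3]+R.apply(np.array(q)/1000),p)))
for v,(a,b) in((50,(199,367.5)),(90,(201,369))):
    A,B=onz(f,(a,v),.026,p),onz(f,(b,v),.026,p);print(A,B,np.hypot(*(A-B)),(A+B)/2)
c=f["color"][180:310,190:370];cv2.imwrite("pics/c2.png",cv2.resize(c,None,fx=4,fy=4))
# predicted stand for hypothesised seat
a=.076;X=np.array([np.cos(a),np.sin(a),0]);Y=np.array([-X[1],X[0],0])
E
```

```text
(40, 40, 17.1) [362. 191.]
(40, -40, 17.1) [199. 191.]
(40, 40, 25.1) [358. 187.]
(-25, 40, 17.1) [351. 303.]
(-25, -40, 17.1) [210. 303.]
(-25, -40, 25.1) [212. 295.]
(-18, 6, -22.9) [294. 342.]
(18, 6, -22.9) [296. 272.]
(18, -6, -22.9) [265. 272.]Traceback (most recent call last):
  File "<stdin>", line 6, in <module>
TypeError: return arrays must be of ArrayType
```

```bash
python3 - <<'E'
from h import *
f=dict(np.load("w2.npz"));p=f["pose"]
for v,(a,b) in((50,(199,367.5)),(90,(201,369))):
    A,B=onz(f,(a,v),.026,p),onz(f,(b,v),.026,p);print(A,B,np.linalg.norm(A-B),(A+B)/2)
c=f["color"][180:345,190:370];cv2.imwrite("pics/c2.png",cv2.resize(c,None,fx=3.6,fy=3.6))
E
```

```text
[ 0.52214608 -0.05254426  0.026     ] [0.51342591 0.11691125 0.026     ] 0.16967973334865594 [0.517786  0.0321835 0.026    ]
[ 0.56400641 -0.04867022  0.026     ] [0.55519065 0.12079296 0.026     ] 0.16969232877945356 [0.55959853 0.03606137 0.026     ]
```

View pics/c2.png

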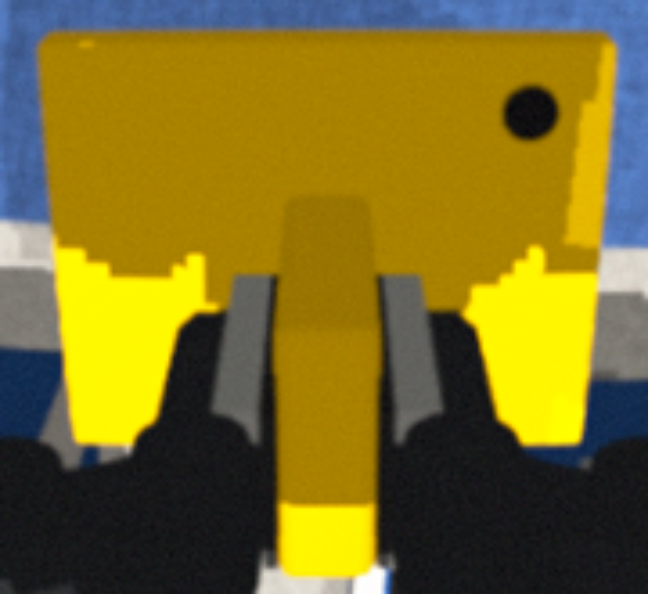

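```bash
python3 - <<'E'
from h import *
p=st();a=.078;o=np.array([.567,.037])-.025*np.array([np.cos(a),np.sin(a)])
print(step(p,[*o,.054,np.pi+a]))
E
```

```text
(array([118. ,   4.5, 166. ]), array([-0.   ,  0.   , -0.032]))
```

Emit:
{"op": "jog_arm", "data": {
  "xyz": [
    [40,1.5,0],
    [40,1.5,0],
    [38,1.5,0],
    [0,0,35],
    [0,0,40],
    [0,0,40],
    [0,0,30],
    [0,0,15],
    [0,0,5],
    [0,0,0],
    [0,0,0]
  ],
  "angular": [
    [0,0,0],
    [0,0,0],
    [0,0,0],
    [0,0,-0.032],
    [0,0,0],
    [0,0,0],
    [0,0,0],
    [0,0,0],
    [0,0,0],
    [0,0,0],
    [0,0,0]
  ],
  "hand": [1,1,1,1,1,1,1,1,1,1,1]
}}

```text
time_s: 7.95
ee_pos: [0.5427, 0.0349, 0.0556]
tool_rot: [-3.141, 0.001, -3.063]
contact_force: [0.0, 0.4, -1.1]
finger_gap: 0.0114
gripper_force: 39.4
```

Emit:
{"op": "jog_arm", "data": {
  "xyz": [
    [0,0,1.5],
    [0,0,1.5],
    [0,0,1],
    [0,0,0],
    [0,0,0]
  ],
  "angular": [
    [0,0,0],
    [0,0,0],
    [0,0,0],
    [0,0,0],
    [0,0,0]
  ],
  "hand": [1,1,1,1,1]
}}

```text
time_s: 8.57
ee_pos: [0.5422, 0.0349, 0.0511]
tool_rot: [-3.142, 0.0, -3.062]
contact_force: [-2.9, -0.4, 5.1]
finger_gap: 0.0115
gripper_force: 40.2
```

Contact on the ledge. Now I slide it forward.

Emit:
{"op": "jog_arm", "data": {
  "xyz": [
    [-3,0,0],
    [-3,0,0],
    [-3,0,0],
    [-3,0,0],
    [-2,0,0],
    [-2,0,0],
    [-2,0,0],
    [-1,0,0],
    [0,0,0],
    [0,0,0]
  ],
  "angular": [
    [0,0,0],
    [0,0,0],
    [0,0,0],
    [0,0,0],
    [0,0,0],
    [0,0,0],
    [0,0,0],
    [0,0,0],
    [0,0,0],
    [0,0,0]
  ],
  "hand": [1,1,1,1,1,1,1,1,1,1]
}}

```text
time_s: 9.82
ee_pos: [0.5605, 0.0364, 0.0511]
tool_rot: [-3.141, -0.001, -3.062]
contact_force: [-5.4, -1.3, 9.5]
finger_gap: 0.0116
gripper_force: 41.0
```

Emit:
{"op": "jog_arm", "data": {
  "xyz": [
    [-1,0,-0.3],
    [-1,0,0],
    [-1,0,0],
    [-1,0,0],
    [0,0,0],
    [0,0,0]
  ],
  "angular": [
    [0,0,0],
    [0,0,0],
    [0,0,0],
    [0,0,0],
    [0,0,0],
    [0,0,0]
  ],
  "hand": [1,1,1,1,1,1]
}}

```text
time_s: 10.58
ee_pos: [0.5653, 0.0367, 0.0511]
tool_rot: [-3.142, 0.0, -3.062]
contact_force: [-1.3, 0.5, 2.4]
finger_gap: 0.0113
gripper_force: 39.8
```

Emit:
{"op": "jog_arm", "data": {
  "xyz": [
    [-1,0,0],
    [-1,0,0],
    [-1,0,0],
    [0,0,0],
    [0,0,0]
  ],
  "angular": [
    [0,0,0],
    [0,0,0],
    [0,0,0],
    [0,0,0],
    [0,0,0]
  ],
  "hand": [1,1,1,1,1]
}}

```text
time_s: 11.2
ee_pos: [0.5674, 0.0369, 0.0511]
tool_rot: [-3.141, -0.001, -3.062]
contact_force: [-7.0, -1.2, 7.3]
finger_gap: 0.0111
gripper_force: 40.8
```

Emit:
{"op": "jog_arm", "data": {
  "xyz": [
    [-1,0,0],
    [-1,0,0],
    [0,0,0],
    [0,0,0]
  ],
  "angular": [
    [0,0,0],
    [0,0,0],
    [0,0,0],
    [0,0,0]
  ],
  "hand": [1,1,1,1]
}}

```text
time_s: 11.7
ee_pos: [0.5676, 0.0369, 0.0511]
tool_rot: [-3.141, -0.004, -3.063]
contact_force: [-18.3, -2.6, 19.1]
finger_gap: 0.012
gripper_force: 42.5
```

Emit:
{"op": "jog_arm", "data": {
  "xyz": [
    [1.5,0,0],
    [0,0,0],
    [0,0,0],
    [0,0,0],
    [0,0,0],
    [0,0,0],
    [0,0,-20],
    [0,0,-40],
    [0,0,-40],
    [0,0,-50],
    [0,0,0],
    [0,0,0]
  ],
  "angular": [
    [0,0,0],
    [0,0,0],
    [0,0,0],
    [0,0,0],
    [0,0,0],
    [0,0,0],
    [0,0,0],
    [0,0,0],
    [0,0,0],
    [0,0,0],
    [0,0,0],
    [0,0,0]
  ],
  "hand": [1,1,-1,-1,-1,-1,-1,-1,-1,-1,-1,-1]
}}

```text
time_s: 13.2
ee_pos: [0.5685, 0.037, 0.2005]
tool_rot: [3.142, -0.0, -3.062]
contact_force: [-0.2, -0.9, -0.6]
finger_gap: 0.0855
gripper_force: 0.0
```

```bash
python3 w.py w3; python3 - <<'E'
from h import *
f=dict(np.load("w3.npz"));cv2.imwrite("pics/w3c.png",cv2.resize(f["color"][120:320,150:410],None,fx=3,fy=3,interpolation=cv2.INTER_CUBIC))
E
```

```text
[ 5.6850e-01  3.7000e-02  2.0050e-01  3.1415e+00 -3.0000e-04 -3.0624e+00] [-0.08  0.35 -0.02  1.2   0.   -0.16]
```

View pics/w3c.png

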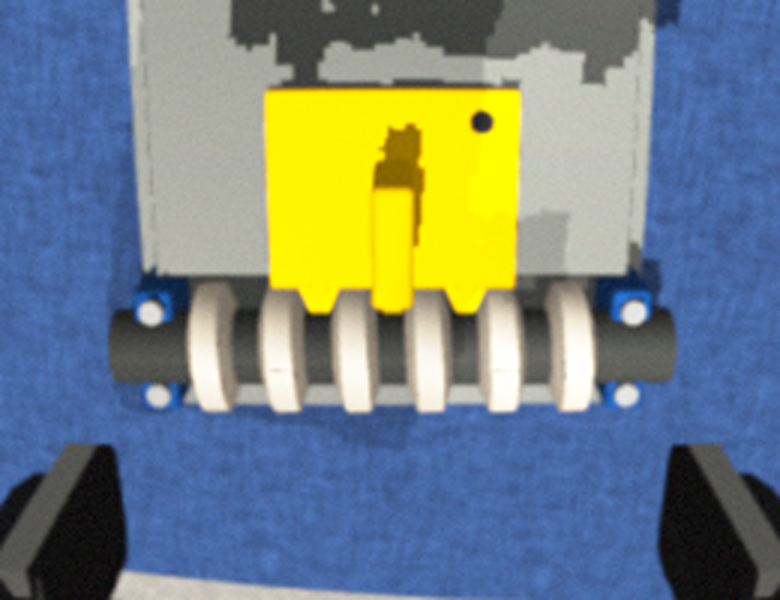

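The crop shows the yellow leaf flat on the ledge, square and central. Its teeth sit in the grooves with the tips at the core, at crop (322,308) and (465,308), and the white leaf is still flat on the mat. It is fully seated, so I hand in.

```bash
python3 -c "
from cell import r
print(r.job_done())"
```

```text
the job is handed in; nothing more can be done
None
```

The yellow leaf fits the screw on the blue mat: it is let go on the ledge with its teeth fully home in the coarse thread, the white leaf was left untouched flat on the mat, and the job is handed in (no verdict was returned).

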